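# Move a leather pattern over the end stop onto the next rail and close up the row

## Task

The bag-flap pattern nearest the free end of the waiting rail is next to be cut: take it out over that rail's end stop, in over the end stop of the facing rail, and set it down there gently. Then slide it along, pushing the pattern already hanging there ahead of it, until you feel the two closed up firmly against the stop collar, and let go. Push gently all along, and leave the other pattern on the waiting rail where it hangs.

Things in the scene. Friction and masses are not known exactly. Their poses are not given: they have to be found in the camera images.
- flap_pattern: The pattern to move, 0.15-0.3 kg: grey runner on a rail with a 6 mm plywood plate below (150 mm in x, 54 to 150 mm under the origin, lower corners rounded). Origin: underside of the runner's roof, where it rests on the tube; x across the rail, y along it, z up. Roof 40 x 50 (y) x 8 mm; two cheeks, inner faces at x = +-15, 5 mm thick, 50 mm long, reaching 32 mm below the origin.
- flap_fin (a point): Grip point on flap_pattern, 30 mm above its origin: the middle of an upright grey fin, 12 mm thick (y), 34 mm wide (x), from 8 mm (top face of the roof) to 48 mm above the origin. Pinch it from above across its thickness, fingers closing along y.
- flap_foot (a point): Middle of the upper face of flap_pattern's foot, 48 mm below its origin. The foot passes under the tube, joined to the runner on its +x side. On a rail the runner is thus captive: it rises at most 26 mm before the foot meets the tube (ease to each side 4 mm) and comes off or on only past the rail's free end.
- waiting_pattern: Second pattern on the waiting rail, behind the first (farther from the free end): same runner and fin, round plate of 96 mm diameter. Stays hanging where it is, within 30 mm. Origin and axes as flap_pattern.
- parked_pattern: Pattern already hanging loosely on the second rail: same runner and fin, narrow strap-shaped plate 42 mm wide. It slides easily (about 1 N) and is pushed ahead. Origin and axes as flap_pattern. Runners touching end to end have their origins 50 mm apart.
- rail_a: The waiting rail, fixed: level steel tube of 22 mm diameter on a post with a weighted foot. Origin: on the table directly under the tube's free end; the tube runs from there along its +y for 265 mm, then bends down to the post at 310 mm. Tube top 256 mm above the table; runners slide on it with friction about 0.3.
- stop_a (a point): Top of the waiting rail's end stop: an upright steel tab 6 mm thick (y), 16 mm wide (x), on the tube at its very end, 14 mm higher than the tube's top.
- rail_b: The second rail, fixed, facing the first: origin on the table under its free end, the tube (22 mm) runs from there along its -y, post at 310 mm. Tube top 236 mm above the table. A dark stop collar of 40 mm diameter with a rubber face (gives 1 mm at 6 N) is clamped on it beyond the parked pattern, its near face 185 to 250 mm from the free end: set differently each day, not measured: see or feel it.
- stop_b (a point): Top of the second rail's end stop, a tab like stop_a on the tube's very end, 14 mm higher than that tube's top.
There are look-alikes about, which are no part of the job. Leave any green look-alike of the flap_pattern alone.

How it is judged:
On the way, in this order (a step that is already met when the one before it is completed fails the run):
1. the bag-flap pattern is out past the waiting rail's end stop, clear of its free end (y of flap_pattern in the frame of rail_a below -0.025 m and height (world z) of flap_pattern above 0.2 m), for 0.05 s.
2. it hangs on the second rail, its runner inboard of that rail's end stop (y of flap_pattern in the frame of rail_b below -0.028 m and z of flap_pattern in the frame of rail_b between 0.231 and 0.24 m and x of flap_pattern in the frame of rail_b between -0.008 and 0.008 m), for 0.1 s.
3. it presses the parked pattern up against the collar: 3 N or more between the two runners for 0.2 s (contact force between flap_pattern and parked_pattern above 3 N and z of flap_pattern in the frame of rail_b below 0.242 m), for 0.2 s.
At the end, for the whole second after the job is handed in: The bag-flap pattern hangs still and upright on the second rail, seated on the tube (within 4 mm), 100 mm or more in from its free end and within 3 mm of the parked pattern, which still hangs on that rail; the waiting pattern still hangs on the waiting rail (y of flap_pattern in the frame of rail_b below -0.1 m and z of flap_pattern in the frame of rail_b between 0.231 and 0.24 m and x of flap_pattern in the frame of rail_b between -0.008 and 0.008 m and distance between flap_pattern and parked_pattern below 0.053 m and z of parked_pattern in the frame of rail_b between 0.231 and 0.24 m and linear speed of each of flap_pattern, parked_pattern below 0.03 m/s and angle between flap_pattern's own z axis and vertical below 0.15 rad and height (world z) of waiting_pattern above 0.25 m); the robot touches nothing.
It fails at once if the two runners are pressed together with more than 20 N (contact force between flap_pattern and parked_pattern above 20 N).
It fails at once if the pattern is forced or dropped against the waiting rail with more than 25 N (contact force between flap_pattern and rail_a above 25 N).
It fails at once if the pattern is forced or dropped onto the second rail with more than 25 N (contact force between flap_pattern and rail_b above 25 N).
It fails at once if the waiting pattern is shifted by more than 30 mm (distance of waiting_pattern from where it was at the start of the episode above 0.03 m).
It also fails if it takes over 58 s, if anything falls off the work surface, if the arm or the gripper's body presses on something with over 40 N, if the wrist force passes 120 N, or if a joint passes its speed limit or range.

## Robot

A 6-joint arm with a two-finger parallel gripper is mounted at the origin on the work surface. World frame = base frame: x ahead of the robot, y to its left, z up, the work surface at z = 0. Lengths are in m, angles in rad, forces in N, time in s.
With the tool pointing down it reaches from about 0.35 to 0.975 m from the base axis. Payload 4.9 kg.
Tool frame: the origin (TCP) lies on the centre line of the jaws, within the pads' length; the fingertips stand 14 mm ahead of it and the grasp point (between the pads) lies 5 mm behind it; z points along the fingers, y is the line along which they close (so a half turn about z gives the same grasp; the last joint's range is limited). The gripper opens to 85 mm and grips with 20 to 120 N. Pads are 22 mm wide; open, the fingers measure 114 mm over their backs; the gripper's body (76 mm by 85 mm) begins 54 mm behind the grasp point. The pads swing forward as they close: fully open they stand 13 mm farther back than shut.
Start: joints at [1.051, 0.053, 1.613, -0, 1.476, -0.119], TCP at [0.244, 0.575, 0.245] pointing down, gripper open.
Joint ranges: [-3.01, 3.01], [-1.01, 2.22], [0.06, 2.58], [-1.02, 4.17], [0.09, 2.62], [-3.14, 3.14]. Speed limits (rad/s): [2.57, 2.57, 3.14, 3.14, 3.14, 3.14].

## Interface

Orientations are given as a unit quaternion [w, x, y, z].
In Python, from plant import * gives the robot as it stands.
- The arm moves only by the tool send_rows, never from a script. Its argument "steps" is a list of rows, each an object with "translation": the shift along the tool's x, y, z in cm, a list of three; "delta_rot": the turn, a rotation vector about the tool's x, y, z in rad, a list of three; "jaw": the finger opening in cm, from 0 to 8.54. In form: [{"translation": [dx, dy, dz], "delta_rot": [rx, ry, rz], "jaw": jaw}, ...]. A call has exactly 8 rows; each row is the pose to reach, as a shift and turn from the pose commanded when the call began, along the tool's axes at that moment; what a row does not reach only later rows make up. A row lasts 1/10 s, in which the tool goes at most 50 mm and 8.59 degrees, less where a joint would pass 70% of its speed; a pose out of reach is approached as far as the arm can. A call with a gripper value outside its range is refused whole. The fingers move at their own pace and stop on an object; the grip force is fixed at half the most. Time passes only in rows, so rows that repeat a pose let the fingers close, or fill a call up. It gives the time, the measured TCP pose, the force, the opening and the grip force at its end, in the units of the state.
- state(): the state, without advancing time (a new reading comes with each control period).
- grab_frame(name): name is "scene" or "top" or "wrist"; returns a dict with "pixels" (480x640x3 uint8, blue, green, red), "range_z" (480x640 float32, m along the optical axis (not along the pixel's ray), 0 where there is no reading), "fx", "fy", "cx", "cy" (pixels), "rvec" (rotation vector, rad) and "tvec" (3), from world to camera coordinates, as OpenCV has them. Camera axes: x right, y down, z forward; pixel columns grow to the right and rows downward; lengths in m; the calibration is good to about 2 mm. A picture is of the moment at which its call begins.
- job_done(): hands the job in; it is judged then, once.
The state is a dict: "time": time; "joint_pos": joint angles; "joint_vel": joint speeds; "joint_efforts": joint torques, N m; "tool_pos": TCP position; "tool_rot": TCP orientation; "contact_force": force on the tool from outside, world axes, zero at the start; "ft_torque": the same for the moment, N m; "gripper_width": opening from 0.0 (shut) to 1.0 (fully open); "grasp_force": force on a finger pad.
Only numpy, scipy, OpenCV 4.12 (cv2) and the standard library are available. Lean on these libraries where they do the work, as an engineer would, in place of code of your own. Each camera call takes 0.05 s, during which the arm holds its last target. There are 200 camera calls.

## Working session

There is one attempt and no reset: what is moved stays moved. The work goes in short steps, Python scripts to look and compute and a tool call to move; the robot and the scene stay as the last step left them, time stands still between calls to the robot, and variables do not carry over. Pictures are saved under pics/ and viewed, at most 10 in all, crops included, and the job is handed in when it is done.

Besides the shell and the picture viewer there is one more tool, called after ">>>" by a JSON object that holds its "method" and its "body". send_rows: Moves the arm, as the interface text tells. Its arguments: {"type":"object","properties":{"steps":{"type":"array","items":{"type":"object","properties":{"translation":{"type":"array","items":{"type":"number"}},"delta_rot":{"type":"array","items":{"type":"number"}},"jaw":{"type":"number"}}}}},"required":["steps"]}

```bash
mkdir -p pics; cat > h.py <<'E'
from plant import *
import numpy as np, cv2
def grab(n,f=None):
    d=grab_frame(n)
    np.savez('%s.npz'%n,**d)
    if f: cv2.imwrite('pics/'+f,d['pixels'])
    return d
def world(d,u,v,z=None):
    z=d['range_z'][v,u] if z is None else z
    R=cv2.Rodrigues(np.array(d['rvec'],float))[0]
    p=np.array([(u-d['cx'])/d['fx']*z,(v-d['cy'])/d['fy']*z,z])
    return R.T@(p-np.array(d['tvec'],float).ravel())
def cloud(d):
    v,u=np.mgrid[0:480,0:640]; z=d['range_z']
    R=cv2.Rodrigues(np.array(d['rvec'],float))[0]
    p=np.stack([(u-d['cx'])/d['fx']*z,(v-d['cy'])/d['fy']*z,z],-1)
    w=(p-np.array(d['tvec'],float).ravel())@R
    w[z==0]=np.nan
    return w
E
python3 - <<'E'
from h import *
print(state())
a=grab('scene','s1.png');b=grab('top','t1.png')
E
```

```text
{'time': 0.0, 'joint_pos': array([ 1.05099889e+00,  5.33741826e-02,  1.61426471e+00,  2.70010321e-05,
        1.47603712e+00, -1.18988670e-01]), 'joint_vel': array([ 0.00135954,  0.00125723, -0.00207428, -0.00016259, -0.00061989,
        0.00129816]), 'joint_efforts': array([ 1.97557201e-04, -3.93692529e+01, -3.70175064e+01, -1.88415252e-04,
        6.98703006e-03, -2.79246215e-06]), 'tool_pos': array([0.24354276, 0.57495516, 0.24406976]), 'tool_rot': array([-3.39837547e-04,  1.99066797e-01,  9.79985370e-01, -9.84781953e-04]), 'contact_force': array([-0.69538971, -0.4644443 , -0.30384289]), 'ft_torque': array([ 0.01396596,  0.02251238, -0.03329993]), 'grasp_force': 0.0, 'gripper_width': 1.0005468407704394}
```

View pics/s1.png

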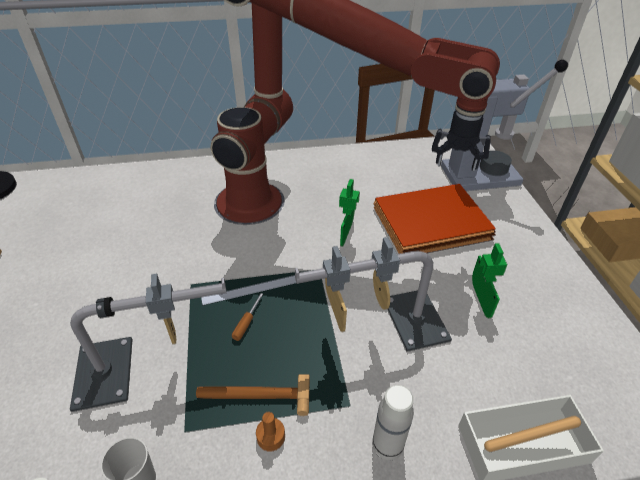

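View pics/t1.png

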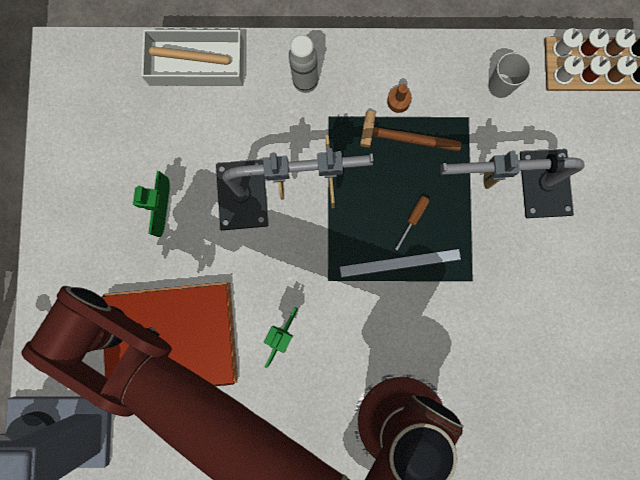

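Top view: waiting rail on the left, with free end at (371,159), bag-flap pattern runner at (330,163) and round waiting pattern at (276,168). The facing rail has its free end at (444,169), parked runner at (505,165) and collar near (550,165). The green ones at (155,200) and (280,338) are decoys. The grey runner at (330,163), nearest the free end and with the wide plate, is the one to take. I'll confirm it in a crop.

```bash
python3 - <<'E'
from h import *
d=dict(np.load('top.npz'));w=cloud(d)
im=d['pixels']
cv2.imwrite('pics/c1.png',cv2.resize(im[125:225,210:390],None,fx=4.4,fy=4.4,interpolation=cv2.INTER_CUBIC))
def stat(n,m):
    p=w[m]; print(n,len(p),np.round(np.median(p,0),4),np.round(p.min(0),4),np.round(p.max(0),4))
vv,uu=np.mgrid[0:480,0:640]
def box(u0,u1,v0,v1): return (uu>=u0)&(uu<u1)&(vv>=v0)&(vv<v1)
z=w[...,2]
def fit(n,b,lo,hi):
    m=b&(z>lo)&(z<hi); p=w[m]
    # per-column ridge centre via mean x per y bin
    c=np.polyfit(p[:,1],p[:,0],1); print(n,len(p),'x=%.4f*y+%.4f yaw %.4f'%(c[0],c[1],-np.arctan(c[0])),'y',p[:,1].min(),p[:,1].max(),'z',np.percentile(p[:,2],[5,50,95]))
fit('A gap',box(342,366,145,180),.245,.262)
fit('A all',box(235,366,145,180),.245,.262)
fit('B',box(450,490,155,185),.225,.242)
fit('B all',box(450,545,155,185),.225,.242)
stat('stopA',box(364,380,145,175)&(z>.262)); stat('stopB',box(436,455,155,185)&(z>.242))
stat('flapfin',box(312,345,140,185)&(z>.295)); stat('waitfin',box(260,295,140,190)&(z>.295))
stat('parkfin',box(490,522,140,190)&(z>.272))
stat('flaproof',box(312,345,140,185)&(z>.260)&(z<.275)); stat('parkroof',box(490,522,140,190)&(z>.240)&(z<.25))
stat('collar',box(535,565,140,190)&(z>.239))
E
```

```text
A gap 246 x=-0.0844*y+0.5892 yaw 0.0842 y 0.10089543986235541 0.1491876774497367 z [0.24762216 0.2553156  0.25937518]
A all 1000 x=-0.0876*y+0.5878 yaw 0.0873 y 0.10089543986235541 0.37098218355158363 z [0.24730955 0.2548354  0.26062788]
B 408 x=-0.0530*y+0.5643 yaw 0.0530 y -0.16311212494865981 -0.0772486281125637 z [0.2292888  0.23543302 0.23944646]
B all 789 x=-0.0515*y+0.5639 yaw 0.0514 y -0.27875860864526913 -0.0772486281125637 z [0.22872822 0.2355812  0.24029599]
stopA 29 [0.5822 0.09   0.2713] [0.5746 0.086  0.2624] [0.591  0.0924 0.2758]
stopB 29 [ 0.5689 -0.0643  0.251 ] [ 0.5612 -0.0674  0.2449] [ 0.5758 -0.0608  0.2558]
flapfin 108 [0.5745 0.1739 0.3049] [0.5589 0.1679 0.2957] [0.5925 0.1799 0.3101]
waitfin 109 [0.5645 0.2844 0.3048] [0.5484 0.2782 0.2952] [0.5816 0.2924 0.3105]
parkfin 132 [ 0.5759 -0.1937  0.2848] [ 0.5594 -0.2029  0.2735] [ 0.5927 -0.1876  0.2903]
flaproof 377 [0.5738 0.1758 0.2652] [0.5537 0.145  0.26  ] [0.5973 0.2006 0.2741]
parkroof 287 [ 0.5716 -0.185   0.2453] [ 0.5554 -0.2215  0.24  ] [ 0.5975 -0.1631  0.25  ]
collar 208 [ 0.5809 -0.3011  0.2445] [ 0.5661 -0.3165  0.239 ] [ 0.5988 -0.2567  0.2528]
```

View pics/c1.png

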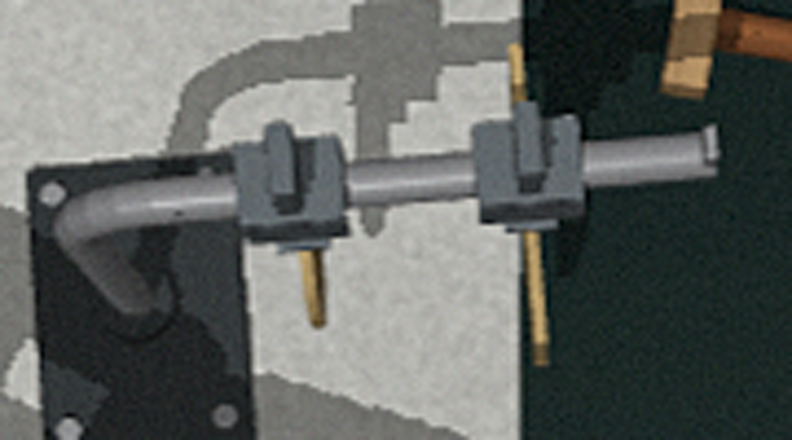

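The crop shows the bag-flap runner: fin at crop (528,140), long wide plate from (515,45) to (542,362), closest to the tab at (710,145). The waiting pattern's fin is at crop (283,165). So the target is the grey runner with its fin at world (0.574, 0.174). The rail yaws are about 0.086 (A) and 0.052 (B).

```bash
cat >> h.py <<'E'
from scipy.spatial.transform import Rotation as Ro
def delta(pos,yaw,base=None):
    """tool-axis shift (cm) and turn from present pose to TCP pos, tool y at yaw from world y, pointing down"""
    s=state(); q=s['tool_rot']; R=Ro.from_quat([q[1],q[2],q[3],q[0]])
    T=Ro.from_euler('z',yaw)*Ro.from_matrix(np.array([[-1,0,0],[0,1,0],[0,0,-1.]]))
    print('t %.2f pos'%s['time'],np.round(s['tool_pos'],4),'F',np.round(s['contact_force'],1),'w',round(s['gripper_width'],3),'gf',round(s['grasp_force'],1))
    print('shift cm',np.round(R.inv().apply(np.array(pos)-s['tool_pos'])*100,2),'turn',np.round((R.inv()*T).as_rotvec(),3))
E
python3 -c "
from h import *
delta([.574,.174,.36],.086); delta([.244,.575,.36],.086)"
```

```text
t 0.10 pos [0.2436 0.575  0.2442] F [-0.7  0.5 -0.6] w 1.003 gf 0.0
shift cm [-46.07 -24.05 -11.55] turn [-0.002 -0.001 -0.487]
t 0.10 pos [0.2436 0.575  0.2442] F [-0.7  0.5 -0.6] w 1.003 gf 0.0
shift cm [ -0.04  -0.   -11.58] turn [-0.002 -0.001 -0.487]
```

>>> {"method": "send_rows", "body": {"steps": [{"translation":[0,0,-4.5],"delta_rot":[0,0,-0.12],"jaw":8.5},{"translation":[0,0,-9],"delta_rot":[0,0,-0.24],"jaw":8.5},{"translation":[-3,-1.5,-11.6],"delta_rot":[0,0,-0.36],"jaw":8.5},{"translation":[-7,-3.6,-11.6],"delta_rot":[0,0,-0.487],"jaw":8.5},{"translation":[-11,-5.7,-11.6],"delta_rot":[0,0,-0.487],"jaw":8.5},{"translation":[-15,-7.8,-11.6],"delta_rot":[0,0,-0.487],"jaw":8.5},{"translation":[-19,-9.9,-11.6],"delta_rot":[0,0,-0.487],"jaw":8.5},{"translation":[-23,-12,-11.6],"delta_rot":[0,0,-0.487],"jaw":8.5}]}}

```text
time: 0.9
tool_pos: [0.4094, 0.3736, 0.3608]
tool_rot: [-0.0, -0.043, 0.999, -0.0]
contact_force: [0.9, -0.1, -0.0]
gripper_width: 0.995
grasp_force: 0.0
```

```bash
python3 -c "
from h import *
delta([.574,.174,.36],.086)"
```

```text
t 0.90 pos [0.4094 0.3736 0.3608] F [ 0.9 -0.1 -0. ] w 0.995 gf 0.0
shift cm [-14.67 -21.31   0.08] turn [-0.    -0.001  0.   ]
```

>>> {"method": "send_rows", "body": {"steps": [{"translation":[-2.4,-3.5,0],"delta_rot":[0,0,0],"jaw":8.5},{"translation":[-4.8,-7,0],"delta_rot":[0,0,0],"jaw":8.5},{"translation":[-7.2,-10.5,0],"delta_rot":[0,0,0],"jaw":8.5},{"translation":[-9.6,-14,0],"delta_rot":[0,0,0],"jaw":8.5},{"translation":[-12,-17.5,0],"delta_rot":[0,0,0],"jaw":8.5},{"translation":[-13.7,-20,0],"delta_rot":[0,0,0],"jaw":8.5},{"translation":[-14.7,-21.3,0],"delta_rot":[0,0,0],"jaw":8.5},{"translation":[-14.7,-21.3,0],"delta_rot":[0,0,0],"jaw":8.5}]}}

```text
time: 1.7
tool_pos: [0.5742, 0.1745, 0.3604]
tool_rot: [-0.001, -0.042, 0.999, -0.0]
contact_force: [-0.6, 0.8, 0.1]
gripper_width: 0.997
grasp_force: 0.0
```

```bash
python3 - <<'E'
from h import *
delta([.574,.174,.283],.086)
d=grab('wrist','w1.png');w=cloud(d)
vv,uu=np.mgrid[0:480,0:640]; x,y,z=w[...,0],w[...,1],w[...,2]
def st(n,m):
    p=w[m]; print(n,len(p),np.round(np.median(p,0),4) if len(p) else '', *( [np.round(np.percentile(p,[1,99],axis=0),4)] if len(p) else []))
near=(abs(x-.574)<.04)&(abs(y-.174)<.035)
st('fintop',near&(z>.299)&(z<.309)); st('roof',near&(z>.26)&(z<.268))
E
```

```text
t 1.70 pos [0.5742 0.1745 0.3604] F [-0.6  0.8  0.1] w 0.997 gf 0.0
shift cm [ 0.01 -0.05  7.74] turn [-0.    -0.002 -0.002]
fintop 1456 [0.5739 0.1741 0.3047] [[0.5583 0.1678 0.3003]
 [0.5914 0.1806 0.3062]]
roof 3832 [0.5726 0.1723 0.2649] [[0.5542 0.1493 0.2611]
 [0.5949 0.199  0.2665]]
```

View pics/w1.png

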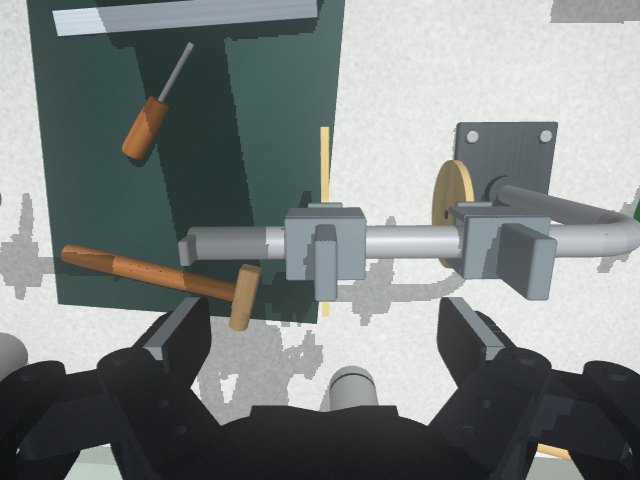

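The wrist view has the target fin at (325,262), centred between the fingers at (180,330) and (465,330). The waiting fin at (540,265) is clear of them. Next I descend and pinch.

>>> {"method": "send_rows", "body": {"steps": [{"translation":[-0.1,0,2],"delta_rot":[0,0,0],"jaw":7},{"translation":[-0.1,0,4],"delta_rot":[0,0,0],"jaw":5},{"translation":[-0.1,0,6],"delta_rot":[0,0,0],"jaw":4},{"translation":[-0.1,0,7.3],"delta_rot":[0,0,0],"jaw":4},{"translation":[-0.1,0,7.7],"delta_rot":[0,0,0],"jaw":3},{"translation":[-0.1,0,7.7],"delta_rot":[0,0,0],"jaw":2},{"translation":[-0.1,0,7.7],"delta_rot":[0,0,0],"jaw":1},{"translation":[-0.1,0,7.7],"delta_rot":[0,0,0],"jaw":0.5}]}}

```text
time: 2.55
tool_pos: [0.5749, 0.176, 0.2853]
tool_rot: [0.001, -0.043, 0.999, 0.0]
contact_force: [-1.0, 0.5, 0.1]
gripper_width: 0.132
grasp_force: 58.8
```

>>> {"method": "send_rows", "body": {"steps": [{"translation":[0,0,0],"delta_rot":[0,0,0],"jaw":0.5},{"translation":[0,0,0],"delta_rot":[0,0,0],"jaw":0.5},{"translation":[0,0,0],"delta_rot":[0,0,0],"jaw":0.5},{"translation":[0,0,0],"delta_rot":[0,0,0],"jaw":0.5},{"translation":[0,0,-0.2],"delta_rot":[0,0,0],"jaw":0.5},{"translation":[0,0,-0.4],"delta_rot":[0,0,0],"jaw":0.5},{"translation":[0,0,-0.6],"delta_rot":[0,0,0],"jaw":0.5},{"translation":[0,0,-0.6],"delta_rot":[0,0,0],"jaw":0.5}]}}

```text
time: 3.35
tool_pos: [0.5746, 0.1756, 0.2902]
tool_rot: [-0.0, -0.043, 0.999, -0.0]
contact_force: [0.6, 0.9, -2.3]
gripper_width: 0.132
grasp_force: 58.4
```

>>> {"method": "send_rows", "body": {"steps": [{"translation":[0,0,-0.4],"delta_rot":[0,0,0],"jaw":0.5},{"translation":[0,0,-0.8],"delta_rot":[0,0,0],"jaw":0.5},{"translation":[0,0,-1.2],"delta_rot":[0,0,0],"jaw":0.5},{"translation":[0,0,-1.4],"delta_rot":[0,0,0],"jaw":0.5},{"translation":[0,0,-1.4],"delta_rot":[0,0,0],"jaw":0.5},{"translation":[0,-0.8,-1.4],"delta_rot":[0,0,0],"jaw":0.5},{"translation":[0,-1.6,-1.4],"delta_rot":[0,0,0],"jaw":0.5},{"translation":[0,-2.4,-1.4],"delta_rot":[0,0,0],"jaw":0.5}]}}

```text
time: 4.15
tool_pos: [0.5766, 0.151, 0.304]
tool_rot: [-0.0, -0.043, 0.999, -0.0]
contact_force: [-0.4, -0.0, -2.3]
gripper_width: 0.134
grasp_force: 58.4
```

```bash
python3 - <<'E'
from h import *
s=state(); print(s['tool_pos'],s['contact_force'],s['ft_torque'])
d=grab('scene')
cv2.imwrite('pics/s2.png',cv2.resize(d['pixels'][200:360,200:440],None,fx=3.3,fy=3.3,interpolation=cv2.INTER_CUBIC))
E
```

```text
[0.57660523 0.15096337 0.30401111] [-0.3592308  -0.03968604 -2.33897018] [ 0.00633356 -0.02380787  0.01213322]
```

View pics/s2.png

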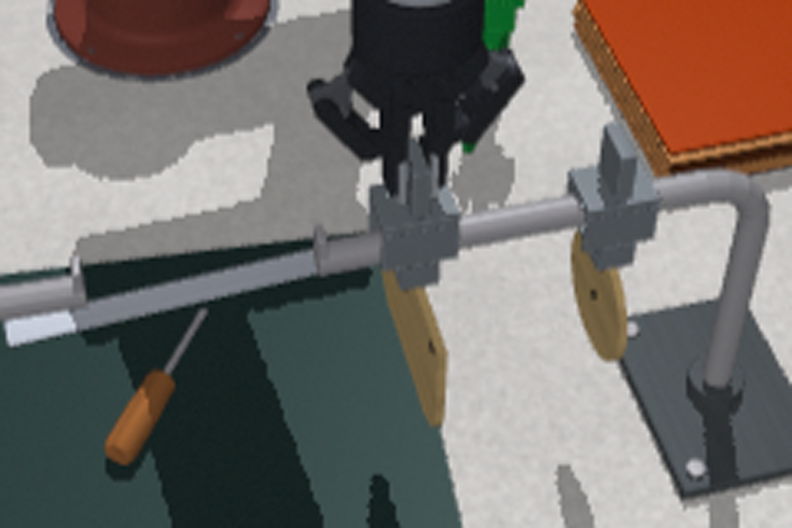

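The bag-flap pattern hangs lifted and upright in the jaws (runner at crop (412,225)), short of the tab at (320,250). The waiting pattern is undisturbed and the only force is the weight. I carry on over the tab.

>>> {"method": "send_rows", "body": {"steps": [{"translation":[0,-1,0],"delta_rot":[0,0,0],"jaw":0.5},{"translation":[0,-2,0],"delta_rot":[0,0,0],"jaw":0.5},{"translation":[0,-3,0],"delta_rot":[0,0,0],"jaw":0.5},{"translation":[0,-4,0],"delta_rot":[0,0,0],"jaw":0.5},{"translation":[0,-5,0],"delta_rot":[0,0,0],"jaw":0.5},{"translation":[0,-6,0],"delta_rot":[0,0,0],"jaw":0.5},{"translation":[0,-7,0],"delta_rot":[0,0,0],"jaw":0.5},{"translation":[0,-8,0],"delta_rot":[0,0,0],"jaw":0.5}]}}

```text
time: 5.0
tool_pos: [0.5836, 0.0713, 0.3043]
tool_rot: [0.0, -0.043, 0.999, 0.0]
contact_force: [-0.2, -0.2, -2.8]
gripper_width: 0.129
grasp_force: 58.6
```

>>> {"method": "send_rows", "body": {"steps": [{"translation":[0,-1,0],"delta_rot":[0,0,0],"jaw":0.5},{"translation":[0,-2,0],"delta_rot":[0,0,0],"jaw":0.5},{"translation":[0,-3,0],"delta_rot":[0,0,0],"jaw":0.5},{"translation":[0,-4,0],"delta_rot":[0,0,0],"jaw":0.5},{"translation":[0,-5,0],"delta_rot":[0,0,0],"jaw":0.5},{"translation":[0,-5.8,0],"delta_rot":[0,0,0],"jaw":0.5},{"translation":[0,-5.8,0],"delta_rot":[0,0,0],"jaw":0.5},{"translation":[0,-5.8,0],"delta_rot":[0,0,0],"jaw":0.5}]}}

```text
time: 5.8
tool_pos: [0.5885, 0.0143, 0.3043]
tool_rot: [-0.0, -0.043, 0.999, 0.0]
contact_force: [-1.1, 0.5, -2.7]
gripper_width: 0.13
grasp_force: 58.6
```

```bash
python3 - <<'E'
from h import *
w=cloud(grab('top')); vv,uu=np.mgrid[0:480,0:640]; z=w[...,2]
b=(uu>436)&(uu<495)&(vv>150)&(vv<190)
m=b&(z>.2345)&(z<.2375)&(w[...,1]>-.16)
p=w[m]; c=np.polyfit(p[:,1],p[:,0],1); print('ridge',len(p),c)
d=grab('wrist'); W=cloud(d); x,y,z=W[...,0],W[...,1],W[...,2]
m=(z>.2335)&(z<.2385)&(y<-.075)&(y>-.155)&(abs(x-.57)<.02); p=W[m]
if len(p)>20:
    c=np.polyfit(p[:,1],p[:,0],1); print('wrist ridge',len(p),c,'at end',np.polyval(c,[-.064,-.113]))
m=(z>.242)&(z<.256)&(y<-.045)&(y>-.08)&(abs(x-.57)<.02); p=W[m]
if len(p): print('stopB',len(p),np.median(p,0),p.min(0),p.max(0))
# held fin/runner
m=(z>.28)&(z<.288)&(abs(x-.589)<.04)&(abs(y-.01)<.04); p=W[m]
if len(p): print('roof',len(p),np.median(p,0),p.min(0),p.max(0))
yaw=.052; yo=-.008; 
delta([.5645,.01,.284],.052)
E
```

```text
ridge 55 [0.01657843 0.57638677]
wrist ridge 4511 [-0.05701435  0.56429814] at end [0.56794706 0.57074076]
stopB 573 [ 0.5678557  -0.06323434  0.25026524] [ 0.56039303 -0.06786481  0.24201091] [ 0.57670767 -0.06111376  0.25287451]
roof 4098 [0.57626614 0.01152306 0.28384988] [ 0.5673154  -0.01272315  0.28000672] [0.60128696 0.03884924 0.28794851]
t 5.90 pos [0.5885 0.0147 0.3043] F [-0.7 -0.1 -2.6] w 0.13 gf 58.6
shift cm [ 2.43 -0.26  2.03] turn [ 0.    -0.     0.035]
```

>>> {"method": "send_rows", "body": {"steps": [{"translation":[0.7,0,0.5],"delta_rot":[0,0,0.01],"jaw":0.5},{"translation":[1.4,0,1.0],"delta_rot":[0,0,0.02],"jaw":0.5},{"translation":[2.1,0,1.6],"delta_rot":[0,0,0.03],"jaw":0.5},{"translation":[2.5,0,2.0],"delta_rot":[0,0,0.031],"jaw":0.5},{"translation":[2.5,0,2.0],"delta_rot":[0,0,0.031],"jaw":0.5},{"translation":[2.5,0,2.0],"delta_rot":[0,0,0.031],"jaw":0.5},{"translation":[2.5,0,2.0],"delta_rot":[0,0,0.031],"jaw":0.5},{"translation":[2.5,0,2.0],"delta_rot":[0,0,0.031],"jaw":0.5}]}}

```text
time: 6.7
tool_pos: [0.564, 0.0122, 0.2847]
tool_rot: [0.0, -0.028, 1.0, -0.0]
contact_force: [-0.4, -0.4, -2.1]
gripper_width: 0.132
grasp_force: 58.6
```

```bash
python3 - <<'E'
from h import *
d=grab('wrist','w2.png'); W=cloud(d); x,y,z=W[...,0],W[...,1],W[...,2]
m=(z>.2335)&(z<.2385)&(y<-.075)&(y>-.155)&(abs(x-.57)<.02); p=W[m]
c=np.polyfit(p[:,1],p[:,0],1); print('wrist ridge',len(p),c,'at end',np.polyval(c,[.0147,-.064,-.113]),np.percentile(p[:,2],95))
m=(z>.242)&(z<.253)&(y<-.045)&(y>-.08)&(abs(x-.57)<.02); p=W[m]
if len(p): print('stopB',len(p),np.median(p,0),p.min(0),p.max(0))
m=(z>.26)&(z<.268)&(abs(x-.564)<.04)&(abs(y-.014)<.04); p=W[m]
if len(p): print('roof',len(p),np.median(p,0),np.percentile(p,[.5,99.5],axis=0))
delta([np.polyval(c,-.113),-.113,.284],-c[0])
E
```

```text
wrist ridge 4524 [-0.06057249  0.56353975] at end [0.56264933 0.56741638 0.57038444] 0.23770241587013993
stopB 684 [ 0.56722689 -0.06324268  0.25022683] [ 0.56006092 -0.0681621   0.24200737] [ 0.57623987 -0.06090755  0.25266821]
roof 4129 [0.5515572  0.00965195 0.26426653] [[ 0.54361336 -0.01427735  0.26025334]
 [ 0.5712776   0.03568889  0.26689999]]
t 6.75 pos [0.5639 0.0122 0.2846] F [ 0.2  0.3 -2.6] w 0.131 gf 58.6
shift cm [  0.05 -12.54   0.06] turn [-0.     0.001 -0.005]
```

View pics/w2.png

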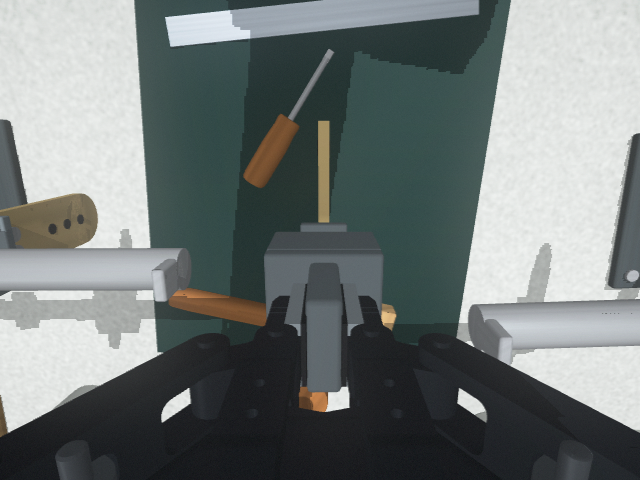

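The wrist view shows the pattern held upright in the gap (roof at (323,260)), lined up with rail B's end at (180,265). I move in over stop B, then lower.

>>> {"method": "send_rows", "body": {"steps": [{"translation":[0,-1,0],"delta_rot":[0,0,0],"jaw":0.5},{"translation":[0,-2,0],"delta_rot":[0,0,0],"jaw":0.5},{"translation":[0,-3,0],"delta_rot":[0,0,0],"jaw":0.5},{"translation":[0,-4,0],"delta_rot":[0,0,0],"jaw":0.5},{"translation":[0,-5,0],"delta_rot":[0,0,0],"jaw":0.5},{"translation":[0,-5.7,0],"delta_rot":[0,0,0],"jaw":0.5},{"translation":[0,-6.2,0],"delta_rot":[0,0,0],"jaw":0.5},{"translation":[0,-6.7,0],"delta_rot":[0,0,0],"jaw":0.5}]}}

```text
time: 7.55
tool_pos: [0.5673, -0.0552, 0.2843]
tool_rot: [0.0, -0.028, 1.0, 0.0]
contact_force: [0.2, -0.5, -1.7]
gripper_width: 0.128
grasp_force: 58.7
```

>>> {"method": "send_rows", "body": {"steps": [{"translation":[0,-0.8,0],"delta_rot":[0,0,0],"jaw":0.5},{"translation":[0,-1.6,0],"delta_rot":[0,0,0],"jaw":0.5},{"translation":[0,-2.4,0],"delta_rot":[0,0,0],"jaw":0.5},{"translation":[0,-3.2,0],"delta_rot":[0,0,0],"jaw":0.5},{"translation":[0,-4,0],"delta_rot":[0,0,0],"jaw":0.5},{"translation":[0,-4.8,0],"delta_rot":[0,0,0],"jaw":0.5},{"translation":[0,-5.7,0],"delta_rot":[0,0,0],"jaw":0.5},{"translation":[0,-5.7,0],"delta_rot":[0,0,0],"jaw":0.5}]}}

```text
time: 8.35
tool_pos: [0.5705, -0.1128, 0.2843]
tool_rot: [-0.0, -0.027, 1.0, -0.0]
contact_force: [0.3, 0.4, -2.9]
gripper_width: 0.133
grasp_force: 58.7
```

```bash
python3 - <<'E'
from h import *
s=state(); print(s['ft_torque'])
delta([.5705,-.113,.264],.056)
d=grab('scene')
cv2.imwrite('pics/s3.png',cv2.resize(d['pixels'][200:380,60:300],None,fx=3.3,fy=3.3,interpolation=cv2.INTER_CUBIC))
E
```

```text
[-0.01086569  0.01562722 -0.02966779]
t 8.35 pos [ 0.5705 -0.1128  0.2843] F [ 0.3  0.4 -2.9] w 0.133 gf 58.7
shift cm [ 0.   -0.02  2.03] turn [-0.    -0.    -0.002]
```

View pics/s3.png

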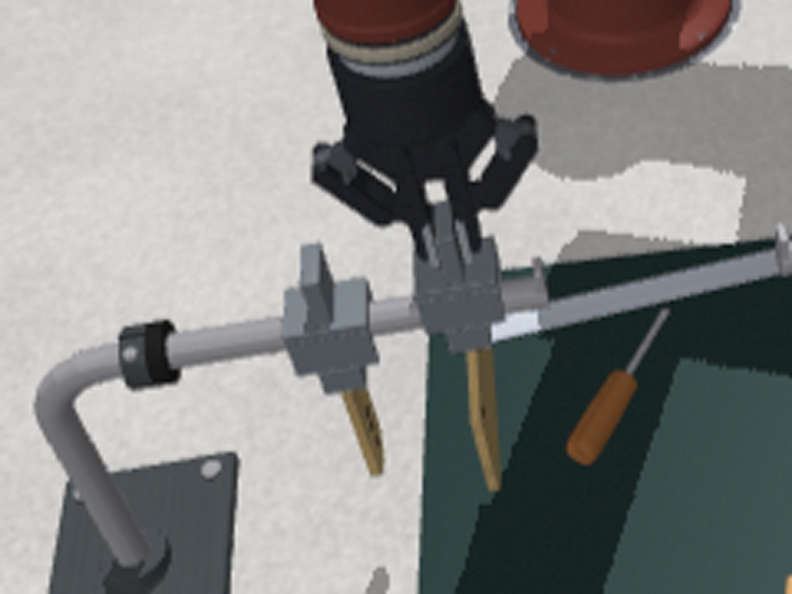

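The bag-flap runner (crop (457,290)) is on rail B inboard of the tab (540,280), with the parked runner at (328,320) and the collar at (150,355). Lowering gently now.

>>> {"method": "send_rows", "body": {"steps": [{"translation":[0,0,0.3],"delta_rot":[0,0,0],"jaw":0.5},{"translation":[0,0,0.6],"delta_rot":[0,0,0],"jaw":0.5},{"translation":[0,0,0.9],"delta_rot":[0,0,0],"jaw":0.5},{"translation":[0,0,1.2],"delta_rot":[0,0,0],"jaw":0.5},{"translation":[0,0,1.4],"delta_rot":[0,0,0],"jaw":0.5},{"translation":[0,0,1.6],"delta_rot":[0,0,0],"jaw":0.5},{"translation":[0,0,1.7],"delta_rot":[0,0,0],"jaw":0.5},{"translation":[0,0,1.8],"delta_rot":[0,0,0],"jaw":0.5}]}}

```text
time: 9.2
tool_pos: [0.5705, -0.1116, 0.2663]
tool_rot: [0.0, -0.028, 1.0, -0.0]
contact_force: [0.7, 0.4, -2.3]
gripper_width: 0.132
grasp_force: 58.7
```

>>> {"method": "send_rows", "body": {"steps": [{"translation":[0,0,0.03],"delta_rot":[0,0,0],"jaw":0.5},{"translation":[0,0,0.06],"delta_rot":[0,0,0],"jaw":0.5},{"translation":[0,0,0.09],"delta_rot":[0,0,0],"jaw":0.5},{"translation":[0,0,0.12],"delta_rot":[0,0,0],"jaw":0.5},{"translation":[0,0,0.15],"delta_rot":[0,0,0],"jaw":0.5},{"translation":[0,0,0.17],"delta_rot":[0,0,0],"jaw":0.5},{"translation":[0,0,0.17],"delta_rot":[0,0,0],"jaw":0.5},{"translation":[0,0,0.17],"delta_rot":[0,0,0],"jaw":0.5}]}}

```text
time: 10.0
tool_pos: [0.5706, -0.1116, 0.2652]
tool_rot: [0.0, -0.028, 1.0, -0.0]
contact_force: [-0.9, 0.4, 1.3]
gripper_width: 0.132
grasp_force: 59.3
```

>>> {"method": "send_rows", "body": {"steps": [{"translation":[0,-0.3,0],"delta_rot":[0,0,0],"jaw":0.5},{"translation":[0,-0.6,0],"delta_rot":[0,0,0],"jaw":0.5},{"translation":[0,-0.9,0],"delta_rot":[0,0,0],"jaw":0.5},{"translation":[0,-1.2,0],"delta_rot":[0,0,0],"jaw":0.5},{"translation":[0,-1.5,0],"delta_rot":[0,0,0],"jaw":0.5},{"translation":[0,-1.8,0],"delta_rot":[0,0,0],"jaw":0.5},{"translation":[0,-2.1,0],"delta_rot":[0,0,0],"jaw":0.5},{"translation":[0,-2.4,0],"delta_rot":[0,0,0],"jaw":0.5}]}}

```text
time: 10.8
tool_pos: [0.572, -0.1358, 0.2652]
tool_rot: [0.0, -0.028, 1.0, 0.0]
contact_force: [-1.0, 1.8, 4.9]
gripper_width: 0.13
grasp_force: 59.7
```

>>> {"method": "send_rows", "body": {"steps": [{"translation":[0,-0.2,0],"delta_rot":[0,0,0],"jaw":0.5},{"translation":[0,-0.4,0],"delta_rot":[0,0,0],"jaw":0.5},{"translation":[0,-0.6,0],"delta_rot":[0,0,0],"jaw":0.5},{"translation":[0,-0.8,0],"delta_rot":[0,0,0],"jaw":0.5},{"translation":[0,-1.0,0],"delta_rot":[0,0,0],"jaw":0.5},{"translation":[0,-1.2,0],"delta_rot":[0,0,0],"jaw":0.5},{"translation":[0,-1.4,0],"delta_rot":[0,0,0],"jaw":0.5},{"translation":[0,-1.6,0],"delta_rot":[0,0,0],"jaw":0.5}]}}

```text
time: 11.6
tool_pos: [0.5729, -0.1515, 0.2652]
tool_rot: [0.0, -0.028, 1.0, 0.0]
contact_force: [-0.2, 2.4, 5.0]
gripper_width: 0.131
grasp_force: 59.9
```

```bash
python3 - <<'E'
from h import *
delta([.5725,-.2,.2645],.056)
w=cloud(grab('top')); vv,uu=np.mgrid[0:480,0:640]; z=w[...,2]; im=dict(np.load('top.npz'))['pixels']
cv2.imwrite('pics/t2.png',cv2.resize(im[130:200,440:600],None,fx=5,fy=5,interpolation=cv2.INTER_CUBIC))
m=(uu>480)&(uu<560)&(vv>140)&(vv<190)&(z>.27)&(z<.29)&(w[...,1]<-.16); p=w[m]
print('parkfin',len(p),np.median(p,0),p.min(0),p.max(0))
m=(uu>535)&(uu<570)&(vv>140)&(vv<190)&(im.sum(2)<150)&(z>.235); p=w[m]
print('collar',len(p),np.median(p,0),p.min(0),p.max(0))
E
```

```text
t 11.60 pos [ 0.5729 -0.1515  0.2652] F [-0.2  2.4  5. ] w 0.131 gf 59.9
shift cm [ 0.31 -4.84  0.07] turn [ 0.     0.001 -0.001]
parkfin 27 [ 0.56143829 -0.20270974  0.28213241] [ 0.55972478 -0.20988257  0.27020934] [ 0.56626627 -0.19701259  0.28641369]
collar 790 [ 0.50910557 -0.16481833  0.54428393] [ 0.45374534 -0.1799638   0.4852669 ] [ 0.54045994 -0.13155878  0.58063809]
```

View pics/t2.png

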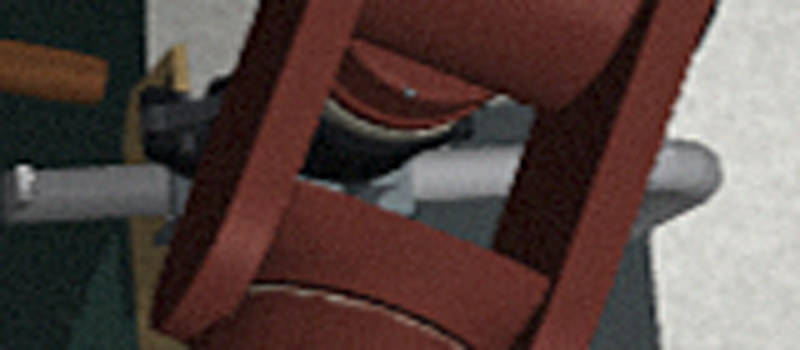

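The arm hides most of this view: only the rail end (20,190) and the post side (690,165) show, so the collar is out of sight. I'll get it from the first top and scene frames.

```bash
python3 - <<'E'
from h import *
d=dict(np.load('scene.npz')); w=cloud(d); im=d['pixels'].astype(int)
vv,uu=np.mgrid[0:480,0:640]
ax=np.array([-.056,1]);ax/=np.hypot(*ax)
m=(uu>90)&(uu<120)&(vv>292)&(vv<322)&(im.sum(2)<150)&(w[...,2]>.21); p=w[m]
s=(p[:,:2]-[.5674,-.061])@ax
print('collar',len(p),np.median(p,0),'along',np.percentile(s,[1,5,50,95,99]),'x',p[:,0].min(),p[:,0].max())
# ridge check on rows: first light tube pixel beyond the collar's near edge
for v in (300,305,310):
    print(v,[(u,int(im[v,u].sum()),round(float(w[v,u,1]),4)) for u in range(108,120)])
E
```

```text
collar 145 [ 0.59427994 -0.29315219  0.23709795] along [-0.2506282  -0.24504356 -0.23305087 -0.22882893 -0.22847471] x 0.5647180317852617 0.6053476341955557
300 [(108, 94, -0.2902), (109, 59, -0.2894), (110, 60, -0.291), (111, 146, -0.2897), (112, 219, -0.2911), (113, 398, -0.3798), (114, 578, -0.3779), (115, 524, -0.3752), (116, 503, -0.3721), (117, 517, -0.2776), (118, 522, -0.276), (119, 496, -0.2741)]
305 [(108, 96, -0.2891), (109, 74, -0.2898), (110, 274, -0.2887), (111, 460, -0.2867), (112, 462, -0.2863), (113, 458, -0.2829), (114, 460, -0.281), (115, 455, -0.279), (116, 455, -0.277), (117, 451, -0.2752), (118, 450, -0.2726), (119, 444, -0.271)]
310 [(108, 75, -0.2919), (109, 72, -0.2892), (110, 64, -0.2898), (111, 200, -0.2894), (112, 324, -0.2865), (113, 322, -0.2846), (114, 317, -0.2831), (115, 336, -0.2811), (116, 363, -0.28), (117, 357, -0.2783), (118, 389, -0.2757), (119, 427, -0.2741)]
```

The collar face is at y ≈ -0.289, so closure should come at TCP y ≈ -0.214. I push to about -0.203, then feel my way.

>>> {"method": "send_rows", "body": {"steps": [{"translation":[0,-0.3,-0.02],"delta_rot":[0,0,0],"jaw":0.5},{"translation":[0,-0.6,-0.04],"delta_rot":[0,0,0],"jaw":0.5},{"translation":[0,-0.9,-0.04],"delta_rot":[0,0,0],"jaw":0.5},{"translation":[0,-1.2,-0.04],"delta_rot":[0,0,0],"jaw":0.5},{"translation":[0,-1.5,-0.04],"delta_rot":[0,0,0],"jaw":0.5},{"translation":[0,-1.8,-0.04],"delta_rot":[0,0,0],"jaw":0.5},{"translation":[0,-2.1,-0.04],"delta_rot":[0,0,0],"jaw":0.5},{"translation":[0,-2.4,-0.04],"delta_rot":[0,0,0],"jaw":0.5}]}}

```text
time: 12.45
tool_pos: [0.574, -0.1758, 0.2652]
tool_rot: [0.0, -0.028, 1.0, 0.0]
contact_force: [-0.5, 2.5, 5.7]
gripper_width: 0.129
grasp_force: 59.8
```

>>> {"method": "send_rows", "body": {"steps": [{"translation":[0,-0.3,0],"delta_rot":[0,0,0],"jaw":0.5},{"translation":[0,-0.6,0],"delta_rot":[0,0,0],"jaw":0.5},{"translation":[0,-0.9,0],"delta_rot":[0,0,0],"jaw":0.5},{"translation":[0,-1.2,0],"delta_rot":[0,0,0],"jaw":0.5},{"translation":[0,-1.5,0],"delta_rot":[0,0,0],"jaw":0.5},{"translation":[0,-1.8,0],"delta_rot":[0,0,0],"jaw":0.5},{"translation":[0,-2.1,0],"delta_rot":[0,0,0],"jaw":0.5},{"translation":[0,-2.4,0],"delta_rot":[0,0,0],"jaw":0.5}]}}

```text
time: 13.25
tool_pos: [0.5753, -0.1997, 0.2652]
tool_rot: [0.0, -0.028, 1.0, 0.0]
contact_force: [-1.3, 3.3, 5.9]
gripper_width: 0.133
grasp_force: 59.9
```

>>> {"method": "send_rows", "body": {"steps": [{"translation":[0,-0.1,-0.03],"delta_rot":[0,0,0],"jaw":0.5},{"translation":[0,-0.2,-0.04],"delta_rot":[0,0,0],"jaw":0.5},{"translation":[0,-0.3,-0.04],"delta_rot":[0,0,0],"jaw":0.5},{"translation":[0,-0.4,-0.04],"delta_rot":[0,0,0],"jaw":0.5},{"translation":[0,-0.48,-0.04],"delta_rot":[0,0,0],"jaw":0.5},{"translation":[0,-0.54,-0.04],"delta_rot":[0,0,0],"jaw":0.5},{"translation":[0,-0.6,-0.04],"delta_rot":[0,0,0],"jaw":0.5},{"translation":[0,-0.64,-0.04],"delta_rot":[0,0,0],"jaw":0.5}]}}

```text
time: 14.05
tool_pos: [0.5756, -0.2059, 0.2653]
tool_rot: [-0.0, -0.028, 1.0, 0.0]
contact_force: [-0.1, 2.6, 3.1]
gripper_width: 0.125
grasp_force: 59.7
```

>>> {"method": "send_rows", "body": {"steps": [{"translation":[0,-0.04,0],"delta_rot":[0,0,0],"jaw":0.5},{"translation":[0,-0.08,0],"delta_rot":[0,0,0],"jaw":0.5},{"translation":[0,-0.12,0],"delta_rot":[0,0,0],"jaw":0.5},{"translation":[0,-0.16,0],"delta_rot":[0,0,0],"jaw":0.5},{"translation":[0,-0.19,0],"delta_rot":[0,0,0],"jaw":0.5},{"translation":[0,-0.22,0],"delta_rot":[0,0,0],"jaw":0.5},{"translation":[0,-0.24,0],"delta_rot":[0,0,0],"jaw":0.5},{"translation":[0,-0.26,0],"delta_rot":[0,0,0],"jaw":0.5}]}}

```text
time: 14.85
tool_pos: [0.5757, -0.2085, 0.2652]
tool_rot: [-0.0, -0.028, 1.0, 0.0]
contact_force: [-0.1, 1.6, 1.6]
gripper_width: 0.132
grasp_force: 59.6
```

>>> {"method": "send_rows", "body": {"steps": [{"translation":[0,-0.04,0],"delta_rot":[0,0,0],"jaw":0.5},{"translation":[0,-0.08,0],"delta_rot":[0,0,0],"jaw":0.5},{"translation":[0,-0.12,0],"delta_rot":[0,0,0],"jaw":0.5},{"translation":[0,-0.15,0],"delta_rot":[0,0,0],"jaw":0.5},{"translation":[0,-0.18,0],"delta_rot":[0,0,0],"jaw":0.5},{"translation":[0,-0.2,0],"delta_rot":[0,0,0],"jaw":0.5},{"translation":[0,-0.22,0],"delta_rot":[0,0,0],"jaw":0.5},{"translation":[0,-0.24,0],"delta_rot":[0,0,0],"jaw":0.5}]}}

```text
time: 15.65
tool_pos: [0.5759, -0.2109, 0.2653]
tool_rot: [-0.0, -0.028, 1.0, 0.0]
contact_force: [0.0, 1.5, 1.7]
gripper_width: 0.135
grasp_force: 59.3
```

>>> {"method": "send_rows", "body": {"steps": [{"translation":[0,-0.03,0],"delta_rot":[0,0,0],"jaw":0.5},{"translation":[0,-0.06,0],"delta_rot":[0,0,0],"jaw":0.5},{"translation":[0,-0.09,0],"delta_rot":[0,0,0],"jaw":0.5},{"translation":[0,-0.12,0],"delta_rot":[0,0,0],"jaw":0.5},{"translation":[0,-0.14,0],"delta_rot":[0,0,0],"jaw":0.5},{"translation":[0,-0.16,0],"delta_rot":[0,0,0],"jaw":0.5},{"translation":[0,-0.18,0],"delta_rot":[0,0,0],"jaw":0.5},{"translation":[0,-0.2,0],"delta_rot":[0,0,0],"jaw":0.5}]}}

```text
time: 16.45
tool_pos: [0.576, -0.2129, 0.2653]
tool_rot: [-0.0, -0.028, 1.0, -0.0]
contact_force: [-0.7, 0.1, -0.4]
gripper_width: 0.126
grasp_force: 59.1
```

>>> {"method": "send_rows", "body": {"steps": [{"translation":[0,-0.03,0],"delta_rot":[0,0,0],"jaw":0.5},{"translation":[0,-0.06,0],"delta_rot":[0,0,0],"jaw":0.5},{"translation":[0,-0.09,0],"delta_rot":[0,0,0],"jaw":0.5},{"translation":[0,-0.12,0],"delta_rot":[0,0,0],"jaw":0.5},{"translation":[0,-0.14,0],"delta_rot":[0,0,0],"jaw":0.5},{"translation":[0,-0.16,0],"delta_rot":[0,0,0],"jaw":0.5},{"translation":[0,-0.18,0],"delta_rot":[0,0,0],"jaw":0.5},{"translation":[0,-0.2,0],"delta_rot":[0,0,0],"jaw":0.5}]}}

```text
time: 17.25
tool_pos: [0.5761, -0.2149, 0.2653]
tool_rot: [-0.0, -0.028, 1.0, 0.0]
contact_force: [0.0, 1.2, -0.2]
gripper_width: 0.133
grasp_force: 58.9
```

>>> {"method": "send_rows", "body": {"steps": [{"translation":[0,-0.03,0],"delta_rot":[0,0,0],"jaw":0.5},{"translation":[0,-0.06,0],"delta_rot":[0,0,0],"jaw":0.5},{"translation":[0,-0.09,0],"delta_rot":[0,0,0],"jaw":0.5},{"translation":[0,-0.12,0],"delta_rot":[0,0,0],"jaw":0.5},{"translation":[0,-0.14,0],"delta_rot":[0,0,0],"jaw":0.5},{"translation":[0,-0.16,0],"delta_rot":[0,0,0],"jaw":0.5},{"translation":[0,-0.18,0],"delta_rot":[0,0,0],"jaw":0.5},{"translation":[0,-0.2,0],"delta_rot":[0,0,0],"jaw":0.5}]}}

```text
time: 18.05
tool_pos: [0.5762, -0.216, 0.2653]
tool_rot: [-0.0, -0.028, 1.0, 0.001]
contact_force: [-1.6, 6.1, -0.7]
gripper_width: 0.132
grasp_force: 59.0
```

Closed up against the collar: the force along the rail rose to about 6 N. I press a touch more and hold.

>>> {"method": "send_rows", "body": {"steps": [{"translation":[0,-0.02,0],"delta_rot":[0,0,0],"jaw":0.5},{"translation":[0,-0.04,0],"delta_rot":[0,0,0],"jaw":0.5},{"translation":[0,-0.05,0],"delta_rot":[0,0,0],"jaw":0.5},{"translation":[0,-0.05,0],"delta_rot":[0,0,0],"jaw":0.5},{"translation":[0,-0.05,0],"delta_rot":[0,0,0],"jaw":0.5},{"translation":[0,-0.05,0],"delta_rot":[0,0,0],"jaw":0.5},{"translation":[0,-0.05,0],"delta_rot":[0,0,0],"jaw":0.5},{"translation":[0,-0.05,0],"delta_rot":[0,0,0],"jaw":0.5}]}}

```text
time: 18.85
tool_pos: [0.5762, -0.2161, 0.2653]
tool_rot: [-0.0, -0.028, 1.0, 0.001]
contact_force: [-1.7, 7.1, 0.8]
gripper_width: 0.132
grasp_force: 59.1
```

>>> {"method": "send_rows", "body": {"steps": [{"translation":[0,0.05,0],"delta_rot":[0,0,0],"jaw":0.5},{"translation":[0,0.08,0],"delta_rot":[0,0,0],"jaw":0.5},{"translation":[0,0.08,0],"delta_rot":[0,0,0],"jaw":1.6},{"translation":[0,0.08,0],"delta_rot":[0,0,0],"jaw":2.2},{"translation":[0,0.08,0],"delta_rot":[0,0,0],"jaw":2.8},{"translation":[0,0.08,0],"delta_rot":[0,0,0],"jaw":2.8},{"translation":[0,0.08,0],"delta_rot":[0,0,0],"jaw":2.8},{"translation":[0,0.08,0],"delta_rot":[0,0,0],"jaw":2.8}]}}

```text
time: 19.65
tool_pos: [0.5763, -0.2167, 0.2655]
tool_rot: [0.0, -0.028, 1.0, -0.0]
contact_force: [-1.3, -0.1, -0.0]
gripper_width: 0.329
grasp_force: 0.0
```

>>> {"method": "send_rows", "body": {"steps": [{"translation":[0,0.08,-0.5],"delta_rot":[0,0,0],"jaw":2.8},{"translation":[0,0.08,-1.5],"delta_rot":[0,0,0],"jaw":2.8},{"translation":[0,0.08,-2.5],"delta_rot":[0,0,0],"jaw":2.8},{"translation":[0,0.08,-4],"delta_rot":[0,0,0],"jaw":2.8},{"translation":[0,0.08,-6],"delta_rot":[0,0,0],"jaw":2.8},{"translation":[0,0.08,-8],"delta_rot":[0,0,0],"jaw":2.8},{"translation":[0,0.08,-10],"delta_rot":[0,0,0],"jaw":2.8},{"translation":[0,0.08,-10],"delta_rot":[0,0,0],"jaw":2.8}]}}

```text
time: 20.45
tool_pos: [0.5774, -0.2163, 0.3711]
tool_rot: [0.004, -0.028, 1.0, -0.002]
contact_force: [0.2, -0.2, 1.3]
gripper_width: 0.328
grasp_force: 0.0
```

```bash
python3 - <<'E'
from h import *
s=state(); print(s['contact_force'],s['gripper_width'])
d=grab('scene')
cv2.imwrite('pics/s4.png',cv2.resize(d['pixels'][200:380,60:440],None,fx=2.1,fy=2.1,interpolation=cv2.INTER_CUBIC))
d=grab('wrist'); W=cloud(d); x,y,z=W[...,0],W[...,1],W[...,2]
for y0 in (-.216,-.266):
    p=W[(z>.277)&(z<.29)&(abs(y-y0)<.015)&(abs(x-.577)<.03)]; print(len(p),np.median(p,0),p.min(0)[1],p.max(0)[1])
E
```

```text
[ 0.15613704 -0.23413159  1.33925413] 0.32845517476478997
1128 [ 0.57514488 -0.21643045  0.28467165] -0.22286052968732228 -0.20983863036063327
1253 [ 0.57872956 -0.26528959  0.28469381] -0.2729168938570694 -0.2594031945536976
```

View pics/s4.png

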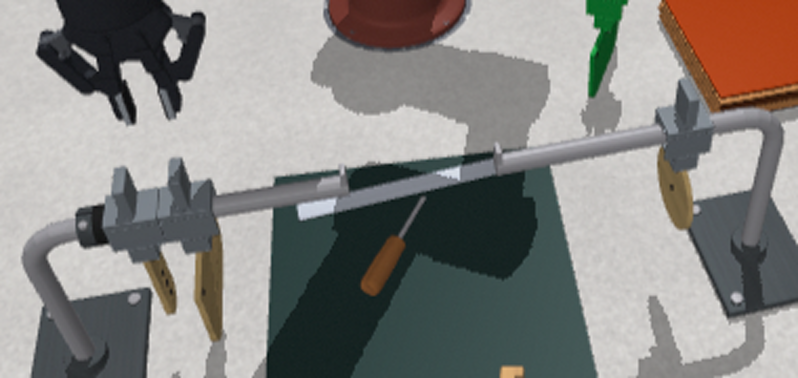

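The picture shows the two runners touching, at (130,215) and (185,210), and closed against the collar at (92,225). The waiting pattern is undisturbed at (685,130), and the gripper is clear. The measured fin spacing is about 49–50 mm, so I'm handing in.

```bash
python3 -c "
from plant import *
print(job_done())"
```

```text
the job is handed in; nothing more can be done
None
```

The bag-flap pattern now hangs on the facing rail, pushed up with the parked pattern against the stop collar at about 7 N and let go; the waiting pattern looks undisturbed, and the job is handed in, though no verdict came back.

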